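# Ballast and lock a spring-lifted counter sign stand

### The job

Get the telescopic sign stand ready: put the loose ballast plate by its hole onto the short peg on the stand's foot, so that it lies flat there, and let go of it. Then take the leg by its grip head, push it down against its spring until the dark ring mark on the leg is level with the collar rim and, without letting go, turn the grip so that a finger sweeps the upright cam lever fully shut against its stop. Finish still gripping the head with the leg at its mark, close the lever only while the leg is at the mark, and leave the calculator, handset and stapler where they are.

Things in the scene. Friction and masses are not known exactly. Their poses are not given: they have to be found in the camera images.
- stand: Fixed telescopic sign stand. Grey foot plate 170 x 360 x 12 mm; origin at the centre of its underside on the desk, z up, y along the long side. Ballast peg at (0, -60 mm); upright tube with black collar, in which the leg slides, at (0, +90 mm). A small stop lug on the collar, beside the direction +x from the pole and up to 126 mm above the desk, stops the shut lever.
- peg_foot (a point): Foot of the ballast peg, on the foot plate's top, 12 mm above the desk. The peg is a plain upright steel pin, 16 mm diameter, 34 mm high above this point, its top 8 mm tapered.
- rim (a point): Centre of the collar's rim, on the leg's axis, 130 mm above the desk (collar outer diameter there 21 mm, leg 15 mm). The leg's mark must come level with it.
- ballast: Loose bare steel ballast plate, 120 x 70 x 12 mm, 0.4 to 0.65 kg, origin at the centre of its underside, x along its length. A 25 mm through hole at (-40 mm, 0). An upright bar handle stands on it: 50 mm along x, 14 mm thick across y, centred at (+10 mm, 0), from 12 to 54 mm above the underside. Starts flat on the desk.
- ballast_hole (a point): Centre of the plate's hole, at the plate's underside. Rests on the foot plate's top, at peg_foot, when seated.
- ballast_bar (a point): Centre of the ballast plate's bar handle, 33 mm above the plate's underside; axes as the plate's. Grip across y (14 mm).
- grip_head: Black rubber round grip at the top of the leg, 24 mm diameter, 32 mm high; origin at its centre, on the leg's axis. It swivels freely about the vertical, so a hand gripping it can turn while the leg stays. Its underside is 16 mm above the leg's mark, its centre 32 mm: with the mark at the rim, the centre is 162 mm above the desk.
- leg (a joint): Height of the leg's dark ring mark above the collar rim, m: 0 = mark level with the rim, positive = leg too high. Starts about 0.043 to 0.067; travel -0.025 to 0.085. About 7 N presses it down to the mark against its spring; let go there, it springs up again. The lever does not carry it: keep holding.
- lever (a joint): Cam lever angle about the leg's vertical axis, rad: 0 = shut on its stop, where the lever points along the stand's +x from the pole; positive = open, anticlockwise seen from above. Starts at 0.5 to 0.75; fully open 0.9. It stays where it is left; stiff by about 0.1 N m (4 N at the tab).
- lever_tab (a point): Top of the lever's upright tab, at its middle, 168 mm above the desk. The lever: a bare steel arm low on the collar (arm top 124 mm above the desk) carrying this tab, a radial plate 6 mm thick, 18 to 46 mm from the leg's axis, up to 168 mm above the desk. With the mark at the rim a finger gripping the head overlaps the tab in height and can push it; pushed clockwise from above it shuts.
- calculator: Bystander: cream desk calculator 150 x 110 x 27 mm, origin under its centre.
- handset: Bystander: black handset 110 x 48 x 16 mm, origin under its centre.
- stapler: Bystander: stapler 140 x 36 x 48 mm, origin under its centre.

How it is judged:
By the outcome, as a careful person would: the job done as asked, in the order asked, and still so for the second after the job is handed in, while the arm keeps its last pose, push and grip.
It also fails if it takes over 58 s, if anything falls off the work surface, if the arm or the gripper's body presses on something with over 40 N, if the wrist force passes 120 N, or if a joint passes its speed limit or range.

### The arm

A 6-joint arm with a two-finger parallel gripper is mounted at the origin on the work surface. World frame = base frame: x ahead of the robot, y to its left, z up, the work surface at z = 0. Lengths are in m, angles in rad, forces in N, time in s.
With the tool pointing down it reaches from about 0.35 to 0.775 m from the base axis. Payload 7.3 kg.
Tool frame: the origin (TCP) lies at the very end of the fingers, on their centre line; the grasp point (between the pads) lies 19 mm behind it; z points along the fingers, y is the direction in which the jaws open and shut (so a half turn about z gives the same grasp; the last joint's range is limited). The gripper opens to 92 mm and grips with 3 to 60 N. Pads are 19 mm wide; open, the fingers measure 130 mm over their backs; the gripper's body (75 mm by 190 mm) begins 47 mm behind the grasp point.
Start: joints at [-1.329, 0.342, 1.524, -0, 1.275, -0.146], TCP at [0.199, -0.486, 0.227] pointing down, gripper open.
Joint ranges: [-2.53, 2.53], [-0.77, 2.02], [0.04, 2.7], [-1, 4.14], [0.28, 2.66], [-3.11, 3.11]. Speed limits (rad/s): [2.57, 2.57, 3.14, 3.14, 3.14, 3.14].

### API

Orientations are given as [roll, pitch, yaw] about the fixed x, y, z axes, in that order (R = Rz(yaw) Ry(pitch) Rx(roll)).
In Python, from cell import robot gives the robot as it stands.
- The arm moves only by the tool apply_moves, never from a script. Its argument "plan" is a list of rows, each an object of numbers: "tx", "ty", "tz": the shift along the tool's x, y, z in m; "yaw": the turn about the tool's z in rad; "grip": the opening, from -1 (shut) to 1 (fully open), so that 0 is half open. In form: [{"tx": .., "ty": .., "tz": .., "yaw": .., "grip": ..}, ...]. A call has 1 to 8 rows; each row is the pose to reach, as a shift and turn from the pose commanded when the call began, along the tool's axes at that moment; what a row does not reach only later rows make up. A row lasts 1/8 s, in which the tool goes at most 62.5 mm and 10.7 degrees, less where a joint would pass 70% of its speed; a pose out of reach is approached as far as the arm can. A call with a gripper value outside its range is refused whole. The fingers move at their own pace and stop on an object; "force" is the grip in N (left out, the last holds). Time passes only in rows, so rows that repeat a pose let the fingers close. It gives the time, the measured TCP pose, the force and the opening at its end, in the units of the state.
- robot.observe(): the state, without advancing time (a new reading comes with each control period).
- robot.read_camera(name): name is "scene" or "top"; returns (picture, depth): 420x560x3 uint8, red, green, blue; 420x560 float32, m along the optical axis (not along the pixel's ray), 0 where there is no reading.
- robot.get_calibration(name): a dict with "camera_matrix" (3x3 intrinsics, pixels), "R" (3x3) and "t" (3): a world point X has camera coordinates R X + t. Camera axes: x right, y down, z forward; pixel columns grow to the right and rows downward; lengths in m; the calibration is good to about 2 mm. A picture is of the moment at which its call begins. get_calibration takes no time and is no camera call.
- robot.hand_in(): hands the job in, once; it reports no verdict.
Trained networks look in the newest picture that a camera, given by its name, has taken for a name from the list of things; names that differ only in an ending like _2 or _b are one class to them, and where a whole thing is asked for, a point or a joint stands for the part that bears it (a point fixed in the world has none). Each returns a list of dicts, best first, with "confidence" (0 to 1); they miss things now and then, are a little off and sometimes report something else, mostly with a low value. They report only what shows in the picture. A call takes as long as a camera call.
- robot.outline_of(label, camera): "region" (420x560 bool, what is visible of it) and "pixel" ([row, column] in pixels, amid what is visible of it).
- robot.tip_of(label, camera): "pixel" ([row, column] in pixels: a listed point, or the origin of a listed thing).
The state is a dict: "time": time; "qpos": joint angles; "qvel": joint speeds; "joint_efforts": joint torques, N m; "tool_pos": TCP position; "tool_rot": TCP orientation; "contact_force": force on the tool from outside, world axes, zero at the start; "torque": the same for the moment, N m; "opening": finger opening in m.
Only numpy, scipy, OpenCV 4.12 (cv2) and the standard library are available. Lean on these libraries where they do the work, as an engineer would, in place of code of your own. Each camera call takes 0.05 s, during which the arm holds its last target.

## Working session

There is one attempt and no reset: what is moved stays moved. The work goes in short steps, Python scripts to look and compute and a tool call to move; the robot and the scene stay as the last step left them, time stands still between calls to the robot, and variables do not carry over. Pictures are saved under pics/ and viewed, and the job is handed in when it is done.

Besides the shell and the picture viewer there is one more tool, called as name(argument=value, ...) on one line, values as JSON. apply_moves: Moves the arm, as the interface text tells. Its arguments: {"type":"object","properties":{"plan":{"type":"array","items":{"type":"object","properties":{"tx":{"type":"number"},"ty":{"type":"number"},"tz":{"type":"number"},"yaw":{"type":"number"},"grip":{"type":"number"}}}},"force":{"type":"number"}},"required":["plan"]}

```bash
ls; mkdir -p pics
python3 - <<'E'
from cell import robot
import cv2,numpy as np
s=robot.observe(); print(s)
for c in ("scene","top"):
    p,d=robot.read_camera(c); cv2.imwrite(f"pics/{c}0.png",p[:,:,::-1]); np.save(f"{c}_d.npy",d)
    k=robot.get_calibration(c); print(c,k)
    for l in ["stand","ballast","grip_head","calculator","handset","stapler"]:
        r=robot.outline_of(l,c); print(l,[(round(x["confidence"],2),x["pixel"],int(x["region"].sum())) for x in r][:2])
    for l in ["peg_foot","rim","ballast_hole","ballast_bar","lever_tab","grip_head","ballast","stand"]:
        r=robot.tip_of(l,c); print(l,[(round(x["confidence"],2),x["pixel"]) for x in r][:2])
print(robot.observe()["time"])
E
```

```text
pics
{'time': 0.0, 'qpos': array([-1.32900459e+00,  3.42734915e-01,  1.52504610e+00, -3.34378530e-06,
        1.27541941e+00, -1.45997725e-01]), 'qvel': array([-0.001574  , -0.00118644,  0.00150198,  0.00079813,  0.00124002,
        0.00026841]), 'joint_efforts': array([ 2.30801488e-03, -4.31235623e+01, -2.44217205e+01,  7.20438897e-02,
        5.57907403e-02, -1.17971181e-04]), 'tool_pos': array([ 0.19844226, -0.48558895,  0.2260285 ]), 'tool_rot': array([-3.14000152e+00, -2.30734569e-04,  3.87790259e-01]), 'contact_force': array([-1.16043699,  0.3745596 , -0.07849851]), 'torque': array([-0.01934156, -0.03758625,  0.0077271 ]), 'opening': 0.09155512887094572}
scene {'camera_matrix': array([[530.8986356 ,   0.        , 270.51306385],
       [  0.        , 530.8986356 , 211.81226864],
       [  0.        ,   0.        ,   1.        ]]), 'R': array([[-0.15036576,  0.98857107, -0.01083445],
       [ 0.7288842 ,  0.10344905, -0.67677627],
       [-0.66792062, -0.10966104, -0.73610903]]), 't': array([ 0.03100088, -0.37342457,  2.03571827])}
stand [(0.64, [229.7, 308.0], 5585)]
ballast [(0
[... 852 characters left out ...]
31]]), 't': array([0.07956765, 0.61155099, 1.34060871])}
stand [(0.71, [231.7, 248.2], 7671)]
ballast [(0.55, [242.8, 398.1], 1052), (0.55, [223.5, 216.2], 53)]
grip_head [(0.65, [225.1, 207.9], 100)]
calculator [(0.59, [166.8, 401.6], 2192)]
handset [(0.58, [228.1, 253.3], 7769), (0.57, [165.3, 281.0], 644)]
stapler [(0.6, [283.3, 143.7], 769), (0.51, [226.5, 254.0], 7686)]
peg_foot [(0.64, [234.6, 272.6])]
rim [(0.69, [223.5, 214.1])]
ballast_hole [(0.8, [253.9, 404.9]), (0.25, [160.9, 282.9])]
ballast_bar [(0.79, [240.4, 398.4])]
lever_tab [(0.41, [214.1, 203.3])]
grip_head [(0.46, [224.1, 206.9])]
ballast [(0.76, [236.5, 398.0])]
stand [(0.58, [232.1, 249.5]), (0.35, [226.6, 214.4])]
1.5
```

Run:
```python
import cv2
a=cv2.imread("pics/top0.png"); cv2.imwrite("pics/top0a.png",cv2.resize(a[140:310,100:440],None,fx=2.35,fy=2.35,interpolation=cv2.INTER_CUBIC))
a=cv2.imread("pics/scene0.png"); cv2.imwrite("pics/scene0a.png",cv2.resize(a[140:310,100:440],None,fx=2.35,fy=2.35,interpolation=cv2.INTER_CUBIC))
```

```text
(no output)
```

View pics/top0a.png

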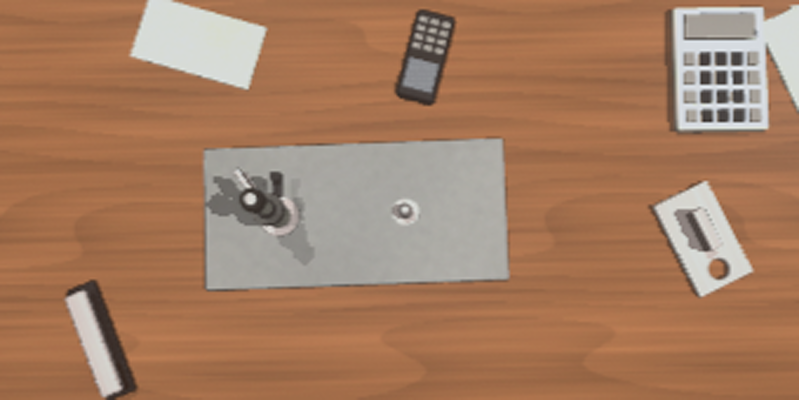

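View pics/scene0a.png

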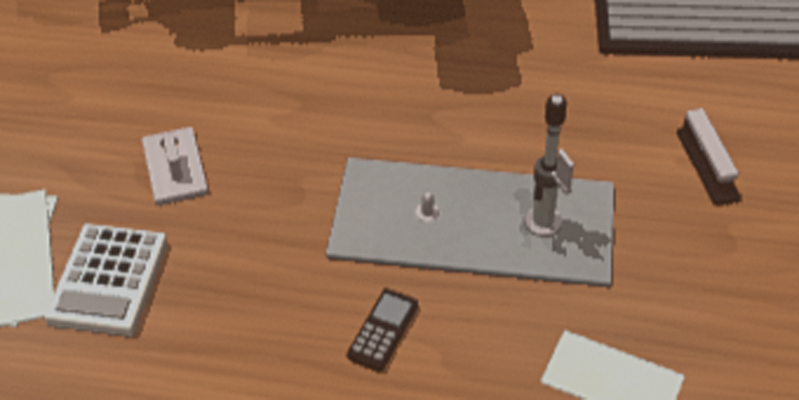

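The top view shows the stand with its pole on the left and +x up, and the lever open up-left. The peg is at crop (404,211). The ballast is at (700,238), with its hole at the lower right. Next I measure these precisely.

```bash
cat > h.py <<'E'
import numpy as np,cv2
from cell import robot
def ray(cam,px):
    k=robot.get_calibration(cam);K,R,t=k["camera_matrix"],k["R"],np.array(k["t"])
    r,c=px; d=R.T@np.linalg.solve(K,[c,r,1.0]); return -R.T@t,d
def onz(cam,px,z):
    o,d=ray(cam,px); return o+d*(z-o[2])/d[2]
def proj(cam,X):
    k=robot.get_calibration(cam);p=k["camera_matrix"]@(k["R"]@np.array(X)+k["t"]); return p[1]/p[2],p[0]/p[2]
def cloud(cam,d):
    k=robot.get_calibration(cam);K,R,t=k["camera_matrix"],k["R"],np.array(k["t"])
    v,u=np.mgrid[:d.shape[0],:d.shape[1]]
    P=np.stack([(u-K[0,2])/K[0,0]*d,(v-K[1,2])/K[1,1]*d,d],-1)-t
    P=P@R; P[d==0]=np.nan; return P
def tri(p1,p2):
    o1,d1=ray(*p1);o2,d2=ray(*p2)
    a=np.linalg.lstsq(np.stack([d1,-d2],1),o2-o1,rcond=None)[0]
    x,y=o1+a[0]*d1,o2+a[1]*d2; return (x+y)/2,np.linalg.norm(x-y)
def rect(cam,reg,z):
    cs,_=cv2.findContours(reg.astype(np.uint8),cv2.RETR_EXTERNAL,cv2.CHAIN_APPROX_NONE)
    c=max(cs,key=cv2.contourArea)[:,0]
    W=np.array([onz(cam,(q[1],q[0]),z)[:2] for q in c])
    (cx,cy),(w,h),a=cv2.minAreaRect((W*1000).astype(np.float32))
    return (cx,cy),(w,h),a
E
python3 - <<'E'
from h import *
d={}
for c in ("scene","top"):
    p=cv2.imread(f"pics/{c}0.png"); D=np.load(f"{c}_d.npy"); P=cloud(c,D)
    print(c,"desk z med",np.nanmedian(P[...,2]))
    hsv=cv2.cvtColor(p,cv2.COLOR_BGR2HSV); grey=(hsv[...,1]<60)&(hsv[...,2]>60)
    if c=="top":
        roi=np.zeros(grey.shape,bool); roi[195:268,180:322]=1
        r2=np.zeros(grey.shape,bool); r2[212:270,370:425]=1
    else:
        roi=np.zeros(grey.shape,bool); roi[205:265,235:365]=1
        r2=np.zeros(grey.shape,bool); r2[190:228,155:195]=1
    m=grey&roi; print("stand",rect(c,m,.012))
    m=grey&r2; print("ballast",rect(c,m,.012))
    for z0,z1,nm in((.03,.075,"bar"),):
        m=r2&(P[...,2]>.03); print(nm,m.sum(),P[m].mean(0) if m.any() else 0, P[m].max(0) if m.any() else 0,P[m].min(0) if m.any() else 0)
    for r in ([roi] ):
        print("foot z",np.nanmedian(P[roi&grey][:,2]))
        m=np.zeros(grey.shape,bool)
        if c=="top": m[195:240,185:235]=1
        else: m[170:245,320:350]=1
        for lo,hi in((.06,.09),(.09,.12),(.12,.14),(.14,.17),(.17,.19),(.19,.25)):
            q=P[m&(P[...,2]>lo)&(P[...,2]<hi)]; print(lo,len(q),q.mean(0).round(4) if len(q) else 0, q[:,2].max() if len(q) else 0)
print("hole",onz("top",(253.9,404.9),.006),onz("scene",(205,171.4),.006))
print("bar",tri(("top",(240.4,398.4)),("scene",(204.4,174.6))))
print("peg",onz("top",(234.6,272.6),.012),onz("scene",(230.3,283.2),.012))
print("rim",tri(("top",(223.5,214.1)),("scene",(209.6,336.4))),onz("top",(223.5,214.1),.13),onz("scene",(209.6,336.4),.13))
print("head",tri(("top",(224.1,206.9)),("scene",(185.,336.3))))
print("tab",tri(("top",(214.1,203.3)),("scene",(207.2,341.6))))
E
```

```text
scene desk z med -0.0010302736691515015
stand ((567.41943359375, 151.65834045410156), (217.838623046875, 358.08099365234375), 1.0676928758621216)
ballast ((550.5980834960938, -258.6233825683594), (128.56980895996094, 69.597412109375), 24.92707061767578)
bar 73 [ 0.56349108 -0.25264205  0.05110358] [ 0.58362522 -0.23998318  0.06254814] [ 0.53232791 -0.27092401  0.0322037 ]
foot z 0.01248532603016875
0.06 48 [0.5943 0.2455 0.0741] 0.08956914243352519
0.09 76 [0.6045 0.2393 0.11  ] 0.11995573267744315
0.12 105 [0.6013 0.2445 0.1279] 0.1398739241781558
0.14 106 [0.6039 0.2527 0.1568] 0.16990655012075712
0.17 27 [0.5903 0.2438 0.1802] 0.18982932119102078
0.19 116 [0.59   0.2418 0.2218] 0.23767647349536325
top desk z med 0.0001383110216013446
stand ((586.0146484375, 150.30868530273438), (169.19778442382812, 359.61785888671875), 0.9823938012123108)
ballast ((548.19580078125, -260.8288269042969), (119.82786560058594, 72.45059967041016), 24.85628890991211)
bar 132 [ 0.55674276 -0.2561391   0.05133647] [ 0.58100747 -0.24195633  0.06077618] [ 0.53261505 -0.27172094  0.03138699]
foot z 0.0133589
[... 182 characters left out ...]
2508 0.1607] 0.16974092751254347
0.17 11 [0.6024 0.2498 0.1717] 0.17739172807552228
0.19 98 [0.5837 0.2377 0.2318] 0.23995999629708176
hole [ 0.5121779  -0.27890198  0.006     ] [ 0.5266911  -0.27402863  0.006     ]
bar (array([ 0.54835801, -0.25449302,  0.03466876]), np.float64(0.0027295032455539564))
peg [0.57339653 0.08904825 0.012     ] [0.58723696 0.09735053 0.012     ]
rim (array([0.59512234, 0.24285206, 0.1348388 ]), np.float64(0.015035079228385413)) [0.59638235 0.23599074 0.13      ] [0.58881148 0.25035685 0.13      ]
head (array([0.58588149, 0.24110952, 0.22433137]), np.float64(0.002391429609049033))
tab (array([0.61618145, 0.26024343, 0.17011666]), np.float64(0.006188251209310049))
```

```bash
cat >> h.py <<'E'
def rel(cur,tgt):
    # cur,tgt: x,y,z,psi ; tool down
    c,s=np.cos(cur[3]),np.sin(cur[3]); d=np.array(tgt[:3])-np.array(cur[:3])
    return dict(tx=round(c*d[0]+s*d[1],4),ty=round(s*d[0]-c*d[1],4),tz=round(-d[2],4),yaw=round(cur[3]-tgt[3],4))
def absn(cur,m):
    c,s=np.cos(cur[3]),np.sin(cur[3])
    return [round(v,5) for v in (cur[0]+c*m[0]+s*m[1],cur[1]+s*m[0]-c*m[1],cur[2]-m[2],cur[3]-m[3])]
E
python3 - <<'E'
from h import *
print("peg top",onz("top",(229.8,271.9),.046))
for X in ((.587,.0903,.046),(.587,.0903,.012),(.5845,.2403,.24)): print(proj("top",X),proj("scene",X))
cur=(.199,-.486,.227,.388)
print(rel(cur,(.557,-.2565,.10,.434)))
E
```

```text
peg top [0.58406249 0.08996723 0.046     ]
(np.float64(228.73016122998334), np.float64(271.7581760285032)) (np.float64(222.6434414939603), np.float64(280.96778984676905))
(np.float64(229.75914769654923), np.float64(272.06184911666986)) (np.float64(229.99466932072016), np.float64(280.9271168518884))
(np.float64(224.11888015129426), np.float64(205.70084532451216)) (np.float64(180.5394950052789), np.float64(336.05743205319067))
{'tx': np.float64(0.4182), 'ty': np.float64(-0.077), 'tz': np.float64(0.127), 'yaw': -0.046}
```

apply_moves(plan=[{"tx": 0.418,"ty": -0.077,"tz": 0.127,"yaw": -0.046,"grip": 1},{"tx": 0.418,"ty": -0.077,"tz": 0.127,"yaw": -0.046,"grip": 1},{"tx": 0.418,"ty": -0.077,"tz": 0.127,"yaw": -0.046,"grip": 1},{"tx": 0.418,"ty": -0.077,"tz": 0.127,"yaw": -0.046,"grip": 1},{"tx": 0.418,"ty": -0.077,"tz": 0.127,"yaw": -0.046,"grip": 1},{"tx": 0.418,"ty": -0.077,"tz": 0.127,"yaw": -0.046,"grip": 1},{"tx": 0.418,"ty": -0.077,"tz": 0.127,"yaw": -0.046,"grip": 1},{"tx": 0.418,"ty": -0.077,"tz": 0.127,"yaw": -0.046,"grip": 1}], force=50)

```text
time: 2.5
tool_pos: [0.5584, -0.2535, 0.0978]
tool_rot: [-3.139, 0.001, 0.438]
contact_force: [-0.0, -1.5, 0.4]
opening: 0.0914
```

apply_moves(plan=[{"tz": 0.04,"grip": 1},{"tz": 0.07,"grip": 1},{"tz": 0.081,"grip": 1},{"tz": 0.081,"grip": 1},{"tz": 0.081,"grip": 1}])

```text
schema error: expected keys tx, ty, tz, yaw, grip
```

Run:
```python
from h import *
s=robot.observe(); print(s["tool_pos"],s["tool_rot"],s["contact_force"])
```

```text
[ 0.55841779 -0.25345136  0.09779192] [-3.13948034e+00  6.83142710e-04  4.38402500e-01] [-0.00154935 -1.45035669  0.44149964]
```

apply_moves(plan=[{"tx": 0,"ty": 0,"tz": 0.04,"yaw": 0,"grip": 1},{"tx": 0,"ty": 0,"tz": 0.07,"yaw": 0,"grip": 1},{"tx": 0,"ty": 0,"tz": 0.08,"yaw": 0,"grip": 1},{"tx": 0,"ty": 0,"tz": 0.08,"yaw": 0,"grip": 1}])

```text
time: 3.0
tool_pos: [0.5561, -0.2572, 0.0199]
tool_rot: [-3.141, 0.0, 0.433]
contact_force: [0.6, -0.4, 0.6]
opening: 0.0921
```

Settled on the target. Closing the gripper.

apply_moves(plan=[{"tx": 0,"ty": 0,"tz": 0.002,"yaw": 0,"grip": -1},{"tx": 0,"ty": 0,"tz": 0.002,"yaw": 0,"grip": -1},{"tx": 0,"ty": 0,"tz": 0.002,"yaw": 0,"grip": -1},{"tx": 0,"ty": 0,"tz": 0.002,"yaw": 0,"grip": -1},{"tx": 0,"ty": 0,"tz": 0.002,"yaw": 0,"grip": -1},{"tx": 0,"ty": 0,"tz": 0.002,"yaw": 0,"grip": -1}], force=55)

```text
time: 3.75
tool_pos: [0.5564, -0.2567, 0.0177]
tool_rot: [3.142, 0.0, 0.434]
contact_force: [-0.1, 0.3, 0.2]
opening: 0.0367
```

apply_moves(plan=[{"tx": 0,"ty": 0,"tz": 0,"yaw": 0,"grip": -1},{"tx": 0,"ty": 0,"tz": 0,"yaw": 0,"grip": -1},{"tx": 0,"ty": 0,"tz": 0,"yaw": 0,"grip": -1},{"tx": 0,"ty": 0,"tz": 0,"yaw": 0,"grip": -1},{"tx": 0,"ty": 0,"tz": 0,"yaw": 0,"grip": -1}])

```text
time: 4.38
tool_pos: [0.5564, -0.2568, 0.0177]
tool_rot: [3.141, -0.0, 0.434]
contact_force: [0.9, -1.5, -1.7]
opening: 0.014
```

apply_moves(plan=[{"tx": 0,"ty": 0,"tz": -0.02,"yaw": 0,"grip": -1},{"tx": 0,"ty": 0,"tz": -0.05,"yaw": 0,"grip": -1},{"tx": 0,"ty": 0,"tz": -0.08,"yaw": 0,"grip": -1},{"tx": 0,"ty": 0,"tz": -0.09,"yaw": 0,"grip": -1},{"tx": 0,"ty": 0,"tz": -0.09,"yaw": 0,"grip": -1},{"tx": 0,"ty": 0,"tz": -0.09,"yaw": 0,"grip": -1}])

```text
time: 5.12
tool_pos: [0.5555, -0.2561, 0.106]
tool_rot: [-3.139, 0.002, 0.434]
contact_force: [-1.1, 0.2, -6.3]
opening: 0.0138
```

Run:
```python
from h import *
print(rel((.5565,-.2567,.108,.434),(.603,.0437,.108,-1.2)))
```

```text
{'tx': np.float64(0.1685), 'ty': np.float64(-0.253), 'tz': np.float64(-0.0), 'yaw': 1.634}
```

apply_moves(plan=[{"tx": 0.02,"ty": -0.03,"tz": 0,"yaw": 0.15,"grip": -1},{"tx": 0.04,"ty": -0.06,"tz": 0,"yaw": 0.32,"grip": -1},{"tx": 0.064,"ty": -0.096,"tz": 0,"yaw": 0.5,"grip": -1},{"tx": 0.09,"ty": -0.135,"tz": 0,"yaw": 0.68,"grip": -1},{"tx": 0.114,"ty": -0.171,"tz": 0,"yaw": 0.86,"grip": -1},{"tx": 0.136,"ty": -0.204,"tz": 0,"yaw": 1.04,"grip": -1},{"tx": 0.156,"ty": -0.234,"tz": 0,"yaw": 1.22,"grip": -1},{"tx": 0.1685,"ty": -0.253,"tz": 0,"yaw": 1.38,"grip": -1}])

```text
time: 6.12
tool_pos: [0.6022, 0.0456, 0.1061]
tool_rot: [3.14, 0.002, -0.95]
contact_force: [-0.4, -0.0, -6.2]
opening: 0.0139
```

apply_moves(plan=[{"tx": 0,"ty": 0,"tz": 0,"yaw": 0.15,"grip": -1},{"tx": 0,"ty": 0,"tz": 0,"yaw": 0.254,"grip": -1},{"tx": 0,"ty": 0,"tz": 0,"yaw": 0.254,"grip": -1},{"tx": 0,"ty": 0,"tz": 0,"yaw": 0.254,"grip": -1},{"tx": 0,"ty": 0,"tz": 0,"yaw": 0.254,"grip": -1}])

```text
time: 6.75
tool_pos: [0.6028, 0.0436, 0.1074]
tool_rot: [3.141, 0.0, -1.199]
contact_force: [-0.2, -0.5, -5.9]
opening: 0.0139
```

Run:
```python
from h import *
s=robot.observe(); print(s["time"],s["tool_pos"],s["tool_rot"],s["contact_force"])
for c in ("scene","top"):
    p,d=robot.read_camera(c); cv2.imwrite(f"pics/{c}1.png",p[:,:,::-1]); np.save(f"{c}_d1.npy",d)
    cr=p[150:290,180:380] if c=="top" else p[150:290,200:400]
    cv2.imwrite(f"pics/{c}1a.png",cv2.resize(cr[:,:,::-1],None,fx=4,fy=4,interpolation=cv2.INTER_CUBIC))
    for l in("ballast_hole","peg_foot"):
        r=robot.tip_of(l,c); print(c,l,[(round(x["confidence"],2),x["pixel"]) for x in r][:2])
```

```text
6.75 [0.60282284 0.04359705 0.10739505] [ 3.14111679e+00  1.18213155e-04 -1.19924064e+00] [-0.17861216 -0.49781358 -5.94119963]
scene ballast_hole [(0.78, [215.7, 281.4])]
scene peg_foot [(0.75, [230.9, 280.6]), (0.4, [281.2, 262.3])]
top ballast_hole [(0.58, [228.6, 272.4])]
top peg_foot [(0.93, [230.7, 272.4])]
```

View pics/top1a.png

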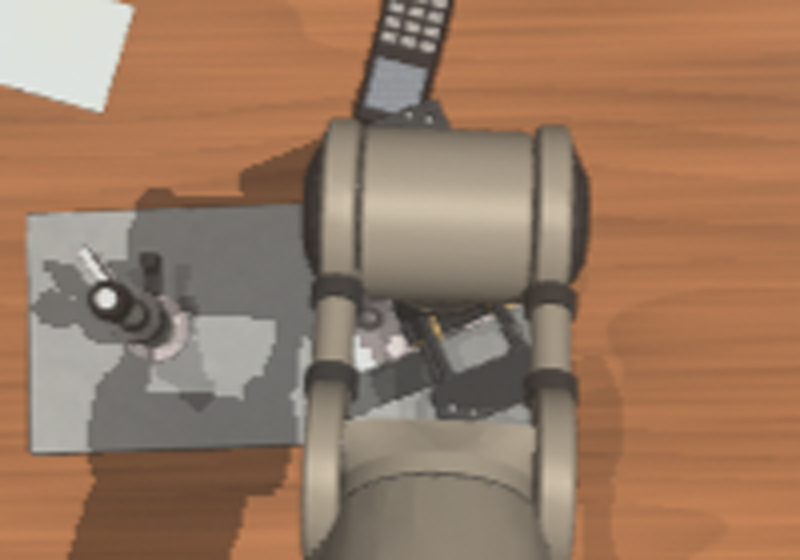

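View pics/scene1a.png

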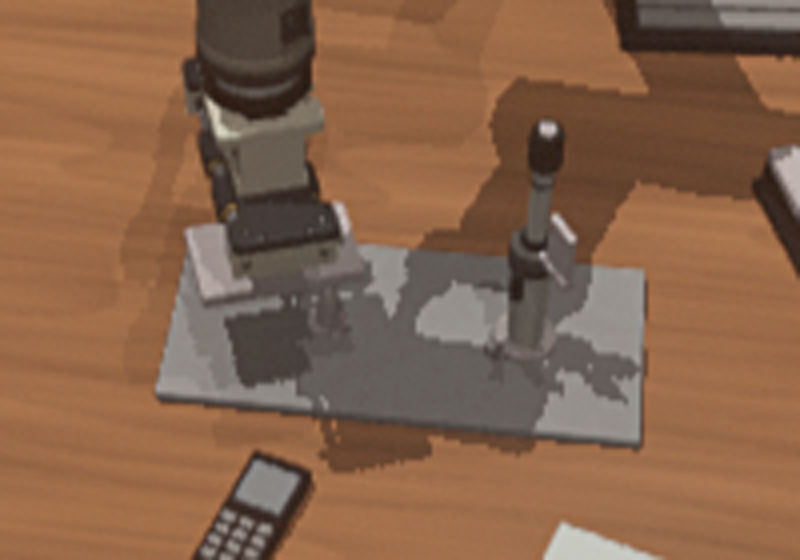

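Run:
```python
from h import *
a=cv2.imread("pics/top1.png")[215:245,255:295]
cv2.imwrite("pics/top1b.png",cv2.resize(a,None,fx=16,fy=16,interpolation=cv2.INTER_CUBIC))
a=cv2.imread("pics/scene1.png")[195:240,240:300]
cv2.imwrite("pics/scene1b.png",cv2.resize(a,None,fx=12,fy=12,interpolation=cv2.INTER_CUBIC))
h=np.array([.6028-.05*np.cos(1.2),.0436+.05*np.sin(1.2)]); print(h)
for z in(.089,.101): print(proj("top",(*h,z)),proj("scene",(*h,z)))
D=np.load("top_d1.npy");P=cloud("top",D)
print((P[222:240,264:284,2]*1000).round()[::1].astype(int))
```

```text
[0.58468211 0.09020195]
(np.float64(228.22557712312965), np.float64(271.40496967496307)) (np.float64(212.4342812762686), np.float64(281.0957454586349))
(np.float64(227.83299786735722), np.float64(271.2872379451352)) (np.float64(209.67565504149428), np.float64(281.1114128742512))
[[                 461                  462                  463
                   460                  459                  461
                   454                  440                  443
                   441                  445                  444
                   440                  441                  441
                   441                  440                  447
                   440                  447]
 [                 461                  461                  463
                   463                  460                  460
                   456                  436                  434
                   434                  439                  434
                   439                  433                  438
                   442                  438                 
[... 6370 characters left out ...]
     104                  106
                   107                  106                  100
                   102                  108                  103
                    12                   19]
 [                 479                  476                  474
                   474                  469                  103
                   106                  105                   98
                   106                  101                  108
                   107                  105                  101
                    96                   11                   18
                     6                   12]]<stdin>:9: RuntimeWarning: invalid value encountered in cast
```

View pics/top1b.png

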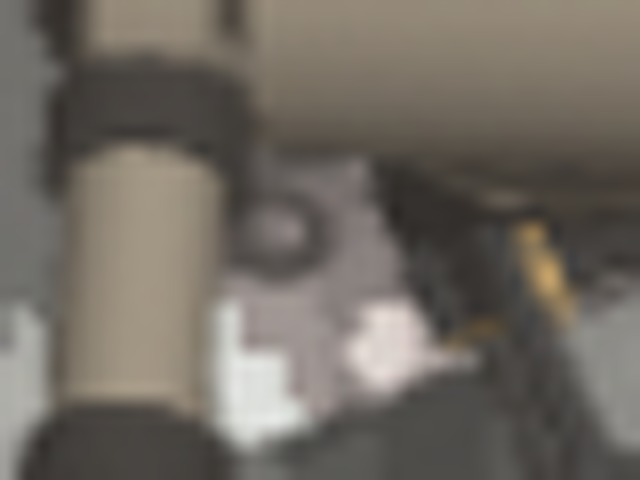

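View pics/scene1b.png

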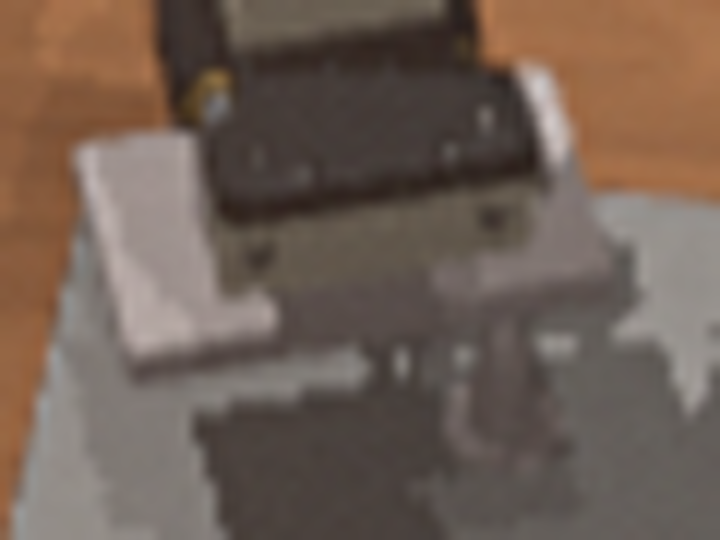

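Top view: the hole centre is at about (227.5,271.4) and the peg top at (229,272.3). They line up to about 1.5 mm. I apply that small correction and lower the plate.

apply_moves(plan=[{"tx": 0.001,"ty": -0.0012,"tz": 0.015,"yaw": 0,"grip": -1},{"tx": 0.001,"ty": -0.0012,"tz": 0.035,"yaw": 0,"grip": -1},{"tx": 0.001,"ty": -0.0012,"tz": 0.048,"yaw": 0,"grip": -1},{"tx": 0.001,"ty": -0.0012,"tz": 0.055,"yaw": 0,"grip": -1},{"tx": 0.001,"ty": -0.0012,"tz": 0.055,"yaw": 0,"grip": -1}])

```text
time: 7.68
tool_pos: [0.6042, 0.0432, 0.0522]
tool_rot: [3.141, 0.0, -1.2]
contact_force: [0.4, -0.4, -6.0]
opening: 0.0138
```

apply_moves(plan=[{"tx": 0,"ty": 0,"tz": 0.01,"yaw": 0,"grip": -1},{"tx": 0,"ty": 0,"tz": 0.018,"yaw": 0,"grip": -1},{"tx": 0,"ty": 0,"tz": 0.022,"yaw": 0,"grip": -1},{"tx": 0,"ty": 0,"tz": 0.022,"yaw": 0,"grip": -1},{"tx": 0,"ty": 0,"tz": 0.022,"yaw": 0,"grip": -1}])

```text
time: 8.3
tool_pos: [0.6046, 0.0432, 0.0309]
tool_rot: [-3.141, -0.0, -1.2]
contact_force: [0.1, 0.2, -4.5]
opening: 0.0137
```

apply_moves(plan=[{"tx": 0,"ty": 0,"tz": 0.001,"yaw": 0,"grip": -1},{"tx": 0,"ty": 0,"tz": 0.001,"yaw": 0,"grip": -1},{"tx": 0,"ty": 0,"tz": 0.001,"yaw": 0,"grip": 0},{"tx": 0,"ty": 0,"tz": 0.001,"yaw": 0,"grip": 0},{"tx": 0,"ty": 0,"tz": 0.001,"yaw": 0,"grip": 0.3},{"tx": 0,"ty": 0,"tz": 0.001,"yaw": 0,"grip": 0.3},{"tx": 0,"ty": 0,"tz": 0.001,"yaw": 0,"grip": 0.3}])

```text
time: 9.18
tool_pos: [0.6045, 0.0432, 0.0298]
tool_rot: [-3.141, -0.0, -1.2]
contact_force: [-0.2, -0.1, -0.5]
opening: 0.0578
```

apply_moves(plan=[{"tx": 0,"ty": 0,"tz": -0.04,"yaw": 0,"grip": 0.3},{"tx": 0,"ty": 0,"tz": -0.1,"yaw": 0,"grip": 0.3},{"tx": 0,"ty": 0,"tz": -0.16,"yaw": 0,"grip": 0.3},{"tx": 0,"ty": 0,"tz": -0.22,"yaw": 0,"grip": 0.3},{"tx": 0,"ty": 0,"tz": -0.27,"yaw": 0,"grip": 0.3},{"tx": 0,"ty": 0,"tz": -0.27,"yaw": 0,"grip": 0.3},{"tx": 0,"ty": 0,"tz": -0.27,"yaw": 0,"grip": 0.3}])

```text
time: 10.05
tool_pos: [0.604, 0.0432, 0.2989]
tool_rot: [3.14, 0.0, -1.2]
contact_force: [0.2, 0.0, -0.8]
opening: 0.0596
```

Run:
```python
from h import *
s=robot.observe(); print(s["time"],s["tool_pos"],s["tool_rot"],s["contact_force"])
for c in ("scene","top"):
    p,d=robot.read_camera(c); cv2.imwrite(f"pics/{c}2.png",p[:,:,::-1]); np.save(f"{c}_d2.npy",d)
    cr=p[150:290,180:380] if c=="top" else p[150:290,200:400]
    cv2.imwrite(f"pics/{c}2a.png",cv2.resize(cr[:,:,::-1],None,fx=4,fy=4,interpolation=cv2.INTER_CUBIC))
    for l in("lever_tab","grip_head","rim"):
        r=robot.tip_of(l,c); print(c,l,[(round(x["confidence"],2),x["pixel"]) for x in r][:2])
```

```text
10.05 [0.60400657 0.04322911 0.29887   ] [ 3.14039162e+00  4.21548539e-04 -1.20024018e+00] [ 0.24959054  0.0046584  -0.84724675]
scene lever_tab [(0.44, [207.2, 338.4]), (0.41, [231.2, 278.0])]
scene grip_head [(0.59, [186.8, 333.5]), (0.52, [207.2, 338.1])]
scene rim [(0.78, [207.8, 335.1])]
top lever_tab [(0.68, [213.3, 206.0])]
top grip_head [(0.62, [229.3, 204.4]), (0.41, [282.0, 141.6])]
top rim [(0.7, [226.4, 214.0]), (0.68, [231.1, 274.8])]
```

View pics/top2a.png

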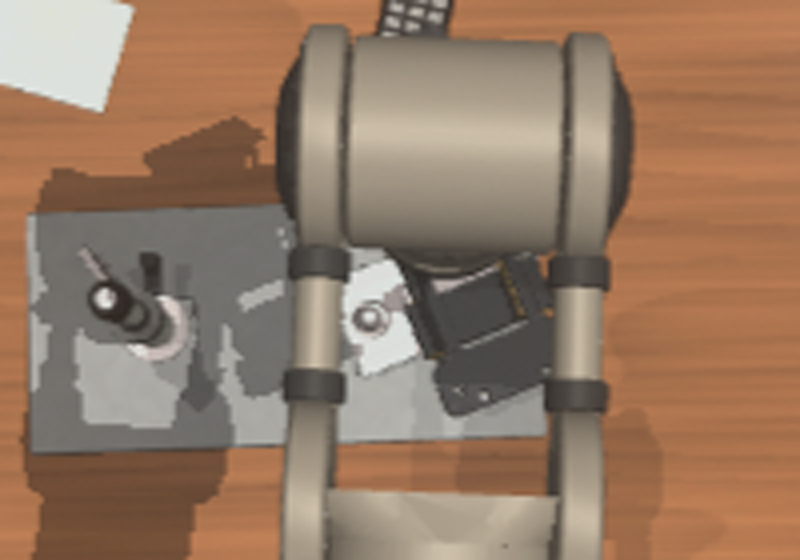

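View pics/scene2a.png

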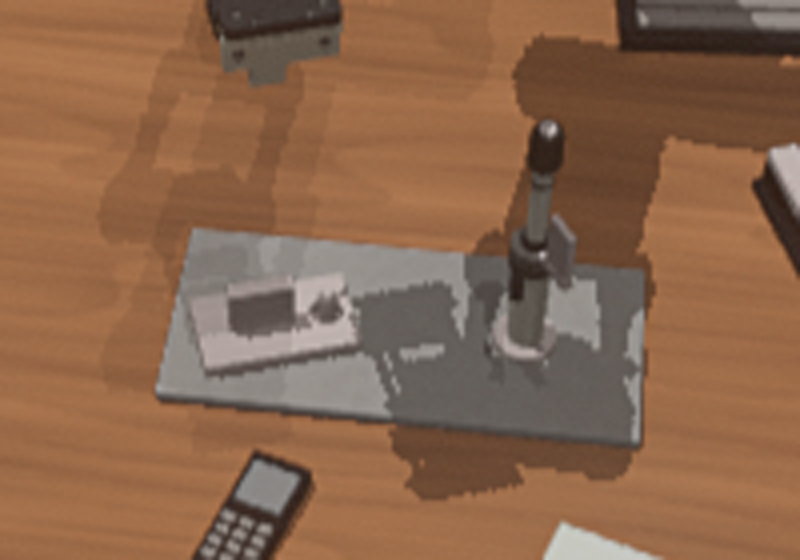

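Ballast is seated flat with the peg standing through its hole. Next I measure the head height, pole axis and lever angle.

Run:
```python
from h import *
for i in ("","2"):
  for c in("top","scene"):
    D=np.load(f"{c}_d{i}.npy");P=cloud(c,D)
    if c=="top": m=(slice(205,240),slice(190,225)); f=P[236:255,195:230]
    else: m=(slice(170,215),slice(318,352)); f=P[238:255,340:355]
    print(i,c,"foot z",np.nanmedian(f[...,2]))
    q=P[m].reshape(-1,3); q=q[q[:,2]>.19]; z=np.sort(q[:,2])
    print("head n",len(q),"z pct",np.percentile(z,[5,50,75,90,95]).round(4),q.mean(0).round(4))
    t=q[q[:,2]>np.percentile(z,90)-.006]; print("top layer",len(t),t.mean(0).round(4),np.median(t[:,2]))
    q=P[m].reshape(-1,3); q=q[(q[:,2]>.135)&(q[:,2]<.172)&(np.hypot(q[:,0]-.5845,q[:,1]-.2403)>.017)]
    a=np.arctan2(q[:,1]-.2403,q[:,0]-.5845); print("tab",len(q),np.median(a),a.std(),q[:,2].max(),q.mean(0).round(4))
p=cv2.imread("pics/top2.png")[195:245,185:235]; s=cv2.imread("pics/scene2.png")[172:232,310:360]
p=cv2.resize(p,(600,600),interpolation=cv2.INTER_NEAREST); s=cv2.resize(s,(500,600),interpolation=cv2.INTER_NEAREST)
cv2.imwrite("pics/z2p.png",p); cv2.imwrite("pics/z2s.png",s)
```

```text
top foot z 0.013346750839756083
head n 98 z pct [0.2085 0.234  0.2366 0.2382 0.2388] [0.5837 0.2377 0.2318]
top layer 66 [0.5847 0.2392 0.2359] 0.235800775566453
tab 29 0.5521400891454887 0.06283908617210753 0.17153739919627858 [0.6134 0.258  0.165 ]
 scene foot z 0.012468224231122798
head n 116 z pct [0.1978 0.2257 0.2331 0.2349 0.2364] [0.59   0.2418 0.2218]
top layer 49 [0.5866 0.2417 0.2333] 0.23372837762531173
tab 63 0.5802662111865715 0.06752202812772357 0.17128465826867248 [0.6124 0.2592 0.1574]
2 top foot z 0.013547325459542535
head n 98 z pct [0.2103 0.2338 0.2357 0.2372 0.2385] [0.5838 0.2377 0.2314]
top layer 75 [0.5846 0.239  0.235 ] 0.23470235760958164
tab 29 0.5398534987866419 0.06249621480902985 0.17197073910297445 [0.6137 0.2581 0.1639]
2 scene foot z 0.012180617222466463
head n 117 z pct [0.1962 0.2235 0.2326 0.2351 0.2362] [0.5895 0.2417 0.2213]
top layer 46 [0.5864 0.2417 0.2337] 0.2335306692829599
tab 65 0.6048073414392579 0.06443148445873921 0.17132408812792535 [0.6116 0.2591 0.156 ]
```

View pics/z2p.png

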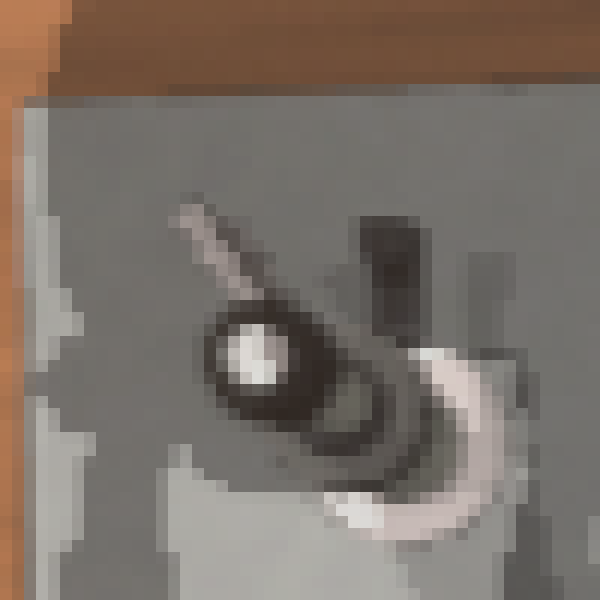

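View pics/z2s.png

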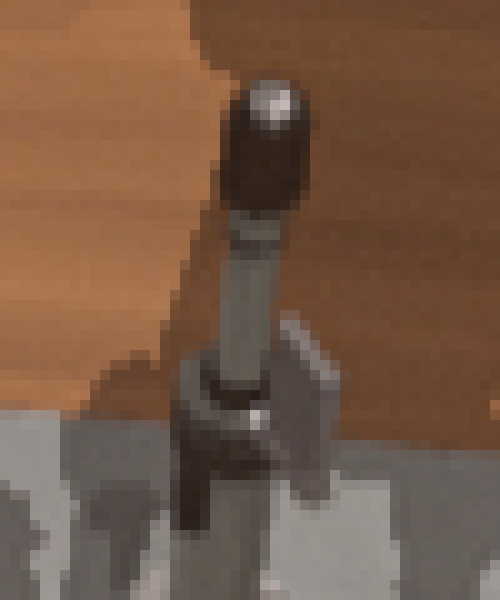

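Run:
```python
from h import *
px,py=.5845,.2403
k=robot.get_calibration("scene"); C=-k["R"].T@k["t"]; v=C[:2]-[px,py]; v/=np.linalg.norm(v); print("cam",C)
for h in(.054,.058,.062):
    print(h,"mark",proj("scene",(px+.0078*v[0],py+.0078*v[1],.130+h)),"under",proj("scene",(px+.012*v[0],py+.012*v[1],.146+h)),"top back",proj("scene",(px-.012*v[0],py-.012*v[1],.178+h)),"topc",proj("scene",(px,py,.178+h)), "TOPCAM topc",proj("top",(px,py,.178+h)))
for th in(.5,.55,.6,.65):
    a=th+.017
    I=(px+.018*np.cos(a),py+.018*np.sin(a),.168);O=(px+.046*np.cos(a),py+.046*np.sin(a),.168)
    print(th,np.round(proj("scene",I)+proj("scene",O)+proj("top",I)+proj("top",O),1))
print("rim front",proj("scene",(px+.0105*v[0],py+.0105*v[1],.13)),"back",proj("scene",(px-.0105*v[0],py-.0105*v[1],.13)))
```

```text
cam [1.63654295 0.23122282 1.24612158]
0.054 mark (np.float64(196.95117416947267), np.float64(334.2332324106096)) under (np.float64(193.98462944657948), np.float64(334.56297135865157)) top back (np.float64(179.6269388994908), np.float64(336.15886497211136)) topc (np.float64(182.65148204697496), np.float64(335.82267935250405)) TOPCAM topc (np.float64(224.4374027154651), np.float64(206.23425833732617))
0.058 mark (np.float64(195.94739241178794), np.float64(334.3448052914391)) under (np.float64(192.9648503527856), np.float64(334.67632238384516)) top back (np.float64(178.57277250227068), np.float64(336.27603823304287)) topc (np.float64(181.59763992926273), np.float64(335.9398165689481)) TOPCAM topc (np.float64(224.27868411868576), np.float64(205.96846063750522))
0.062 mark (np.float64(194.93959611040617), np.float64(334.45682439895285)) under (np.float64(191.94095194888357), np.float64(334.7901312807747)) top back (np.float64(177.51432572677473), np.float64(336.3936872688443)) topc (np.float64(180.5394950052789), np.float64(336.05743205319067)) TOPCAM topc (np.float64(224.11888015129426), np.float64(205.70084532451216))
0.5 [203.3 336.8 210.1 341.2 220.7 206.6 211.1 201.1]
0.55 [203.2 337.1 209.9 342.  220.8 206.3 211.6 200.3]
0.6 [203.1 337.4 209.6 342.7 221.1 206.  212.1 199.5]
0.65 [203.  337.6 209.3 343.4 221.3 205.8 212.6 198.8]
rim front (np.float64(210.8072998046949), np.float64(332.69308900551084)) back (np.float64(205.5128902731107), np.float64(333.281576013974))
```

Run:
```python
from h import *
print(rel((.6043,.0432,.30,-1.2),(.5845,.2403,.30,.09)))
```

```text
{'tx': np.float64(-0.1909), 'ty': np.float64(-0.053), 'tz': np.float64(-0.0), 'yaw': -1.29}
```

apply_moves(plan=[{"tx": -0.025,"ty": -0.007,"tz": 0,"yaw": -0.17,"grip": 1},{"tx": -0.055,"ty": -0.015,"tz": 0,"yaw": -0.35,"grip": 1},{"tx": -0.085,"ty": -0.024,"tz": 0,"yaw": -0.53,"grip": 1},{"tx": -0.115,"ty": -0.032,"tz": 0,"yaw": -0.71,"grip": 1},{"tx": -0.145,"ty": -0.04,"tz": 0,"yaw": -0.89,"grip": 1},{"tx": -0.17,"ty": -0.047,"tz": 0,"yaw": -1.07,"grip": 1},{"tx": -0.185,"ty": -0.051,"tz": 0,"yaw": -1.22,"grip": 1},{"tx": -0.191,"ty": -0.053,"tz": 0,"yaw": -1.29,"grip": 1}])

```text
time: 11.45
tool_pos: [0.5843, 0.2416, 0.2994]
tool_rot: [-3.142, 0.0, 0.094]
contact_force: [0.4, -0.2, -1.2]
opening: 0.092
```

apply_moves(plan=[{"tx": 0,"ty": 0,"tz": 0,"yaw": 0,"grip": 1},{"tx": 0,"ty": 0,"tz": 0.02,"yaw": 0,"grip": 1},{"tx": 0,"ty": 0,"tz": 0.04,"yaw": 0,"grip": 1},{"tx": 0,"ty": 0,"tz": 0.04,"yaw": 0,"grip": 1},{"tx": 0,"ty": 0,"tz": 0.04,"yaw": 0,"grip": 1}])

```text
time: 12.08
tool_pos: [0.5851, 0.2402, 0.2606]
tool_rot: [-3.142, -0.001, 0.089]
contact_force: [0.0, 0.5, -0.1]
opening: 0.0916
```

Run:
```python
from h import *
s=robot.observe(); print(s["time"],s["tool_pos"],s["tool_rot"],s["contact_force"])
for c in ("scene","top"):
    p,d=robot.read_camera(c); cv2.imwrite(f"pics/{c}3.png",p[:,:,::-1]); np.save(f"{c}_d3.npy",d)
    cr=p[120:240,280:400] if c=="scene" else p[150:290,120:320]
    cv2.imwrite(f"pics/{c}3a.png",cv2.resize(cr[:,:,::-1],None,fx=4,fy=4,interpolation=cv2.INTER_NEAREST))
```

```text
12.075 [0.58509445 0.24021201 0.26061507] [-3.14151759e+00 -1.25321273e-03  8.87072287e-02] [ 0.00490612  0.52219098 -0.14379165]
```

View pics/scene3a.png

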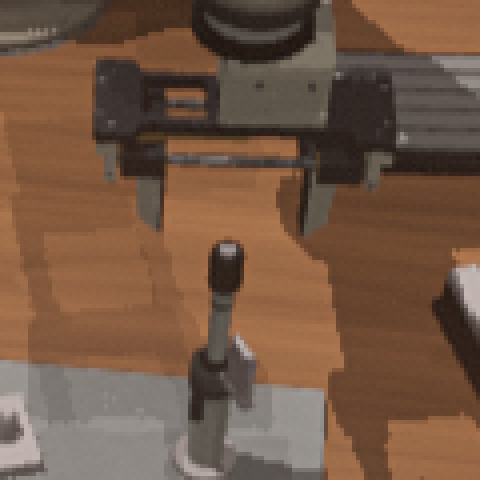

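View pics/top3a.png

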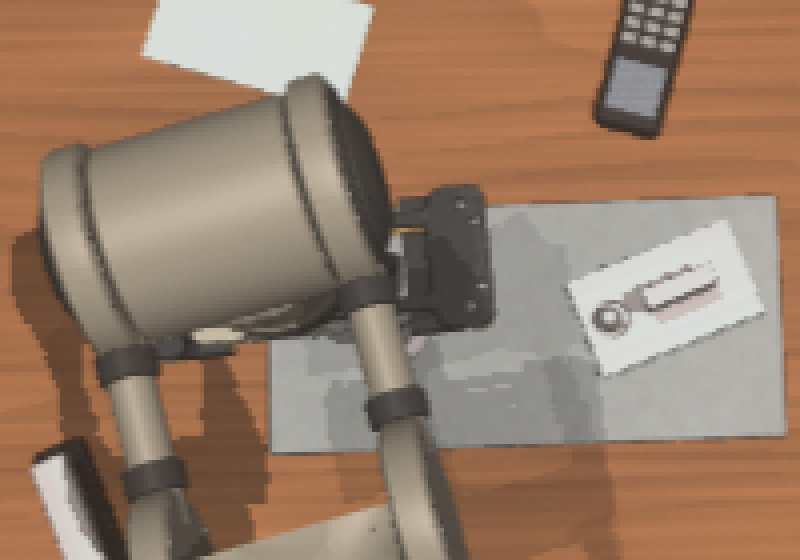

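apply_moves(plan=[{"tx": 0,"ty": 0,"tz": 0.03,"yaw": 0,"grip": 1},{"tx": 0,"ty": 0,"tz": 0.05,"yaw": 0,"grip": 0.6},{"tx": 0,"ty": 0,"tz": 0.0595,"yaw": 0,"grip": 0},{"tx": 0,"ty": 0,"tz": 0.0595,"yaw": 0,"grip": -0.3},{"tx": 0,"ty": 0,"tz": 0.0595,"yaw": 0,"grip": -0.3},{"tx": 0,"ty": 0,"tz": 0.0595,"yaw": 0,"grip": -0.3},{"tx": 0,"ty": 0,"tz": 0.0595,"yaw": 0,"grip": -0.3}], force=35)

```text
time: 13.05
tool_pos: [0.5848, 0.2405, 0.2007]
tool_rot: [-3.141, -0.001, 0.09]
contact_force: [0.1, 0.1, 0.4]
opening: 0.0362
```

apply_moves(plan=[{"tx": 0,"ty": 0,"tz": 0,"yaw": 0,"grip": -0.6},{"tx": 0,"ty": 0,"tz": 0,"yaw": 0,"grip": -1},{"tx": 0,"ty": 0,"tz": 0,"yaw": 0,"grip": -1},{"tx": 0,"ty": 0,"tz": 0,"yaw": 0,"grip": -1}])

```text
time: 13.55
tool_pos: [0.5847, 0.2411, 0.2004]
tool_rot: [-3.141, -0.0, 0.09]
contact_force: [-0.5, 4.4, -0.2]
opening: 0.0231
```

```bash
cat > look.py <<'E'
from h import *
import sys
n=sys.argv[1]
s=robot.observe(); print(s["time"],s["tool_pos"].round(4),s["tool_rot"].round(3),s["contact_force"].round(1),s["torque"].round(2),s["opening"])
p,d=robot.read_camera("scene"); cv2.imwrite(f"pics/s{n}.png",p[:,:,::-1]); np.save(f"s{n}_d.npy",d)
cv2.imwrite(f"pics/s{n}a.png",cv2.resize(p[172:232,305:365][:,:,::-1],None,fx=10,fy=10,interpolation=cv2.INTER_NEAREST))
E
python3 look.py 4
```

```text
13.55 [0.5847 0.2411 0.2004] [-3.141 -0.     0.09 ] [-0.5  4.4 -0.2] [ 0.72  0.08 -0.04] 0.02310121670457706
```

View pics/s4a.png

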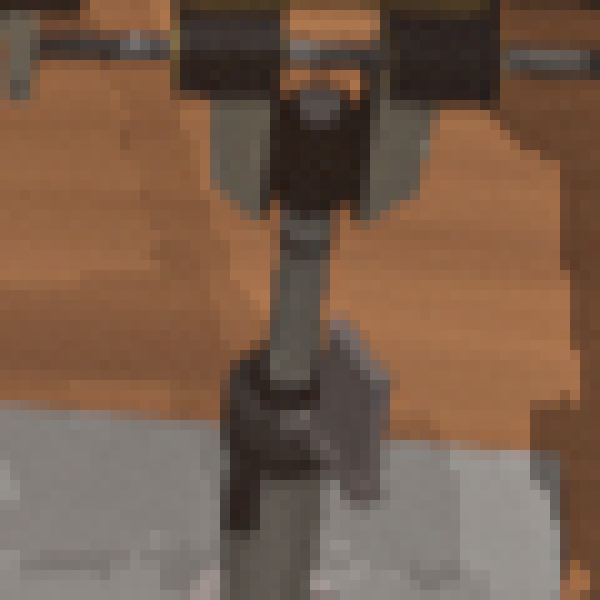

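apply_moves(plan=[{"tx": 0,"ty": -0.0007,"tz": 0.006,"yaw": 0,"grip": -1},{"tx": 0,"ty": -0.0007,"tz": 0.014,"yaw": 0,"grip": -1},{"tx": 0,"ty": -0.0007,"tz": 0.022,"yaw": 0,"grip": -1},{"tx": 0,"ty": -0.0007,"tz": 0.03,"yaw": 0,"grip": -1},{"tx": 0,"ty": -0.0007,"tz": 0.038,"yaw": 0,"grip": -1},{"tx": 0,"ty": -0.0007,"tz": 0.045,"yaw": 0,"grip": -1},{"tx": 0,"ty": -0.0007,"tz": 0.045,"yaw": 0,"grip": -1},{"tx": 0,"ty": -0.0007,"tz": 0.045,"yaw": 0,"grip": -1}])

```text
time: 14.6
tool_pos: [0.5847, 0.2411, 0.1551]
tool_rot: [3.141, -0.0, 0.09]
contact_force: [-0.8, 2.5, 3.2]
opening: 0.0236
```

```bash
python3 look.py 5
python3 - <<'E'
from h import *
v=(1,0);px,py=.5848,.2408
for z in(.206,.2004,.190,.145,.14,.135,.13): print(z,"mark/leg front",np.round(proj("scene",(px+.0076,py,z)),2),"head front",np.round(proj("scene",(px+.012,py,z)),2),"tip front",np.round(proj("scene",(px+.0095,py+.0125,z)),2))
E
```

```text
14.6 [0.5847 0.2411 0.1551] [ 3.141 -0.     0.09 ] [-0.8  2.5  3.2] [ 0.4   0.04 -0.05] 0.023576171342953412
0.206 mark/leg front [191.43 335.06] head front [192.55 334.95] tip front [192.36 339.56]
0.2004 mark/leg front [192.86 334.9 ] head front [193.98 334.79] tip front [193.79 339.39]
0.19 mark/leg front [195.49 334.6 ] head front [196.62 334.49] tip front [196.43 339.07]
0.145 mark/leg front [206.58 333.37] head front [207.7  333.26] tip front [207.51 337.74]
0.14 mark/leg front [207.78 333.23] head front [208.9  333.12] tip front [208.72 337.59]
0.135 mark/leg front [208.98 333.1 ] head front [210.1  332.99] tip front [209.91 337.45]
0.13 mark/leg front [210.17 332.97] head front [211.29 332.85] tip front [211.1 337.3]
```

View pics/s5a.png

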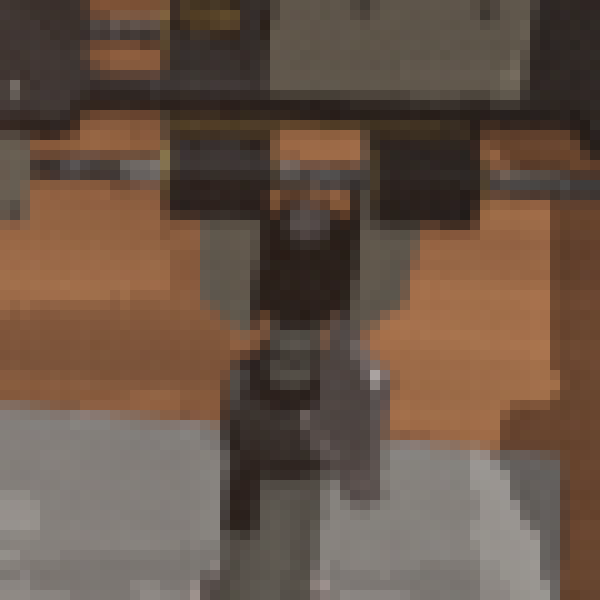

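Run:
```python
from h import *
for n,a,b in(("scene2",190,215),("scene3",190,215),("s4",190,216),("s5",200,216)):
    g=cv2.cvtColor(cv2.imread(f"pics/{n}.png"),cv2.COLOR_BGR2GRAY).astype(int)
    print(n); 
    for r in range(a,b): print(r,g[r,331:340])
```

```text
scene2
190 [78 39 34 39 39 40 38 36 36]
191 [81 43 37 38 38 37 39 37 40]
192 [74 55 43 38 36 37 37 40 54]
193 [70 68 70 61 44 53 54 63 69]
194 [73 69 74 77 74 78 75 65 71]
195 [72 66 61 81 85 86 84 64 71]
196 [74 76 53 56 59 67 63 65 75]
197 [77 80 71 63 63 71 77 72 75]
198 [79 87 84 81 84 86 83 78 76]
199 [79 90 86 85 92 89 83 76 78]
200 [81 90 88 87 91 89 81 80 81]
201 [82 90 90 86 90 88 81 79 79]
202 [80 94 89 88 90 87 80 79 81]
203 [84 94 88 89 90 87 80 97 98]
204 [ 84  94  90  87  89  87  78 119 116]
205 [ 84  94  87  87  90  86  75  95 121]
206 [78 92 88 89 91 87 70 73 97]
207 [70 92 88 90 88 75 67 69 77]
208 [66 91 89 90 89 70 70 70 71]
209 [53 85 89 92 90 59 72 72 71]
210 [38 58 66 68 64 49 72 73 71]
211 [38 39 41 40 33 47 70 74 72]
212 [63 44 39 41 68 74 71 72 73]
213 [ 81  76  81  98 175 124  75  71  72]
214 [ 67  79  87  96 145 102  70  74  71]
scene3
190 [116  45  35  40  35  40  40  34  32]
191 [122  59  32  37  35  36  36  32  41]
192 [118  85  44  37  40  37  35  39  68]
193 [114 105  72  60  47  50  55  80 104]
194 [114 101  76  78  77  77  75  86 110]
195 [118  95  6
[... 1561 characters left out ...]
 72]
211 [36 40 42 41 34 41 72 73 72]
212 [46 42 44 42 47 53 71 74 72]
213 [58 56 78 83 98 74 73 72 71]
214 [50 58 81 86 86 77 73 73 71]
215 [51 53 64 63 62 81 79 73 73]
s5
200 [33 35 38 36 36 39 34 35 36]
201 [35 37 35 34 37 37 38 33 37]
202 [35 33 36 35 35 36 34 35 41]
203 [66 43 36 36 31 36 38 65 54]
204 [92 62 42 44 42 50 65 79 73]
205 [87 73 75 77 73 75 93 77 76]
206 [58 69 81 85 82 73 87 72 78]
207 [43 52 61 65 64 54 69 71 72]
208 [47 69 65 59 66 56 70 70 71]
209 [43 73 78 80 78 55 72 72 70]
210 [36 52 63 65 55 39 71 74 71]
211 [36 35 37 39 34 43 71 71 69]
212 [46 39 36 38 43 53 73 74 72]
213 [54 50 51 55 97 74 73 70 70]
214 [53 54 58 58 85 75 71 72 70]
215 [49 52 51 49 63 79 79 70 71]
```

apply_moves(plan=[{"tx": 0,"ty": -0.0004,"tz": 0.005,"yaw": 0,"grip": -1},{"tx": 0,"ty": -0.0004,"tz": 0.009,"yaw": 0,"grip": -1},{"tx": 0,"ty": -0.0004,"tz": 0.011,"yaw": 0,"grip": -1},{"tx": 0,"ty": -0.0004,"tz": 0.011,"yaw": 0,"grip": -1},{"tx": 0,"ty": -0.0004,"tz": 0.011,"yaw": 0,"grip": -1}])

```text
time: 15.28
tool_pos: [0.5847, 0.2411, 0.1446]
tool_rot: [3.141, -0.0, 0.09]
contact_force: [-1.7, 1.1, 5.0]
opening: 0.0233
```

```bash
python3 look.py 6
python3 - <<'E'
from h import *
g=cv2.cvtColor(cv2.imread("pics/s6.png"),cv2.COLOR_BGR2GRAY).astype(int)
for r in range(203,217): print(r,g[r,328:340])
E
```

```text
15.275 [0.5847 0.2411 0.1446] [ 3.141 -0.     0.09 ] [-1.7  1.1  5. ] [0.09 0.22 0.02] 0.02327221337170691
203 [91 90 43 35 36 39 37 34 35 35 49 53]
204 [90 91 44 31 39 35 38 38 35 47 73 75]
205 [89 82 38 35 36 35 35 33 35 53 75 79]
206 [89 76 50 42 38 37 36 35 38 55 70 79]
207 [85 71 44 49 72 62 55 52 55 63 70 74]
208 [62 53 40 52 78 82 80 77 66 69 73 71]
209 [49 48 37 43 66 85 87 73 52 72 72 71]
210 [45 51 37 35 41 58 58 47 40 71 74 69]
211 [48 51 45 36 37 38 33 34 42 69 71 72]
212 [45 45 50 39 36 40 37 40 51 72 72 72]
213 [41 47 53 53 52 51 51 72 71 71 72 71]
214 [47 48 50 55 53 55 57 69 76 73 70 73]
215 [45 46 49 50 50 52 53 63 80 80 73 71]
216 [43 47 46 49 46 49 49 54 77 92 73 70]
```

View pics/s6a.png

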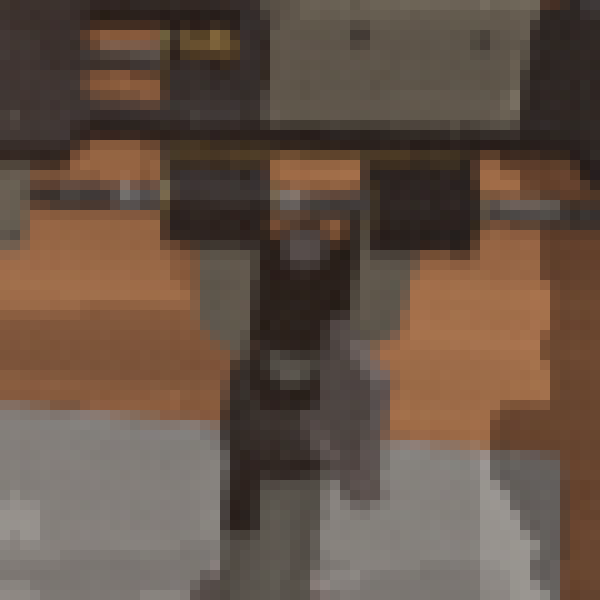

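Run:
```python
from h import *
from scipy.optimize import least_squares
from scipy.special import erf
def step(r,e,s): return .5*(1+erf((r-e)/(s*1.414)))
def run(n,a,b,u0,c0,e=None):
    g=cv2.cvtColor(cv2.imread(f"pics/{n}.png"),cv2.COLOR_BGR2GRAY).astype(float)
    r=np.arange(a,b+1); 
    out=[]
    for cols in ([333,334],[334,335]):
        y=g[a:b+1,cols].mean(1)
        def m(p):
            u,c,w,M,L1,L2=p; s=.38
            return 36+(L1-36)*step(r,u,s)+(M-L1)*step(r,c-w,s)+(L2-M)*step(r,c+w,s)
        f=least_squares(lambda p:np.r_[m(p)-y,(p[2]-.8)*20,(p[4]-84)*.5,(p[5]-86)*.5],[u0,c0,.8,52,85,86]); out.append(f.x.round(2))
    print(n,out)
for n in("scene2","scene3","s4"): run(n,190,203,193,196.5)
run("s5",201,209,204.3,207.5)
def rim(n):
    g=cv2.cvtColor(cv2.imread(f"pics/{n}.png"),cv2.COLOR_BGR2GRAY).astype(float)
    r=np.arange(205,213); 
    for cols in([333,334],[334,335]):
        y=g[205:213,cols].mean(1)
        f=least_squares(lambda p:p[1]+(p[2]-p[1])*step(r,p[0],p[3])-y,[210,88,40,.4]);print(n,f.x.round(2))
rim("scene2");rim("scene3");rim("s4")
```

```text
scene2 [array([192.75, 196.21,   0.87,  53.14,  76.29,  86.75]), array([193.13, 196.46,   0.78,  52.85,  80.39,  87.86])]
scene3 [array([192.76, 196.13,   0.92,  54.69,  77.41,  83.11]), array([193.1 , 196.54,   0.86,  55.05,  79.84,  87.79])]
s4 [array([192.83, 196.1 ,   0.93,  54.22,  78.41,  80.93]), array([193.16, 196.57,   0.89,  54.58,  80.13,  82.67])]
s5 [array([204.46, 207.54,   0.81,  57.36,  82.  ,  81.34]), array([204.51, 207.58,   0.81,  58.62,  82.17,  81.5 ])]
scene2 [2.1001e+02 8.8900e+01 4.0250e+01 1.1000e-01]
scene2 [2.0999e+02 8.9600e+01 4.5500e+01 1.1000e-01]
scene3 [2.1001e+02 8.9500e+01 4.0500e+01 1.0000e-01]
scene3 [2.0999e+02 9.0700e+01 4.2250e+01 1.1000e-01]
s4 [2.1001e+02 8.6100e+01 4.2250e+01 9.0000e-02]
s4 [2.10e+02 8.48e+01 4.10e+01 7.00e-02]
```

apply_moves(plan=[{"tx": 0,"ty": 0,"tz": 0,"yaw": 0.1,"grip": -1},{"tx": 0,"ty": 0,"tz": 0,"yaw": 0.2,"grip": -1},{"tx": 0,"ty": 0,"tz": 0,"yaw": 0.3,"grip": -1},{"tx": 0,"ty": 0,"tz": 0,"yaw": 0.4,"grip": -1},{"tx": 0,"ty": 0,"tz": 0,"yaw": 0.5,"grip": -1},{"tx": 0,"ty": 0,"tz": 0,"yaw": 0.58,"grip": -1},{"tx": 0,"ty": 0,"tz": 0,"yaw": 0.65,"grip": -1},{"tx": 0,"ty": 0,"tz": 0,"yaw": 0.65,"grip": -1}])

```text
time: 16.32
tool_pos: [0.5845, 0.2406, 0.1445]
tool_rot: [3.14, -0.001, -0.561]
contact_force: [-1.8, -2.2, 5.6]
opening: 0.0233
```

```bash
python3 look.py 7
```

```text
16.325 [0.5845 0.2406 0.1445] [ 3.14e+00 -1.00e-03 -5.61e-01] [-1.8 -2.2  5.6] [-0.15  0.36  0.06] 0.02330837588760665
```

View pics/s7a.png

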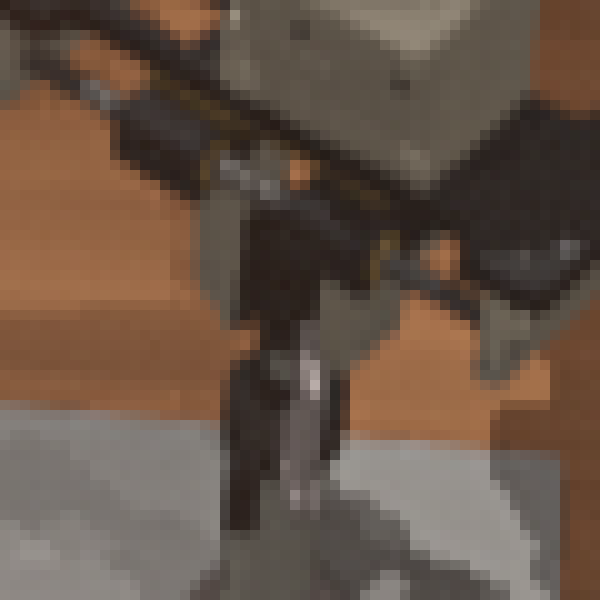

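apply_moves(plan=[{"tx": 0,"ty": 0,"tz": 0,"yaw": 0.07,"grip": -1},{"tx": 0,"ty": 0,"tz": 0,"yaw": 0.14,"grip": -1},{"tx": 0,"ty": 0,"tz": 0,"yaw": 0.2,"grip": -1},{"tx": 0,"ty": 0,"tz": 0,"yaw": 0.24,"grip": -1},{"tx": 0,"ty": 0,"tz": 0,"yaw": 0.24,"grip": -1}])

```text
time: 17.0
tool_pos: [0.5843, 0.2407, 0.1445]
tool_rot: [3.14, -0.001, -0.8]
contact_force: [-1.8, -1.3, 6.9]
opening: 0.0235
```

```bash
python3 look.py 8;  python3 - <<'E'
from h import *
px,py=.5847,.2408
for th in(0,.05,.1,.2):
    a=th+.017
    f=lambda r,z:(px+r*np.cos(a),py+r*np.sin(a),z)
    print(th,np.round(proj("scene",f(.018,.168))+proj("scene",f(.046,.168))+proj("scene",f(.046,.124)),1))
E
```

```text
17.0 [0.5843 0.2407 0.1445] [ 3.14e+00 -1.00e-03 -8.00e-01] [-1.8 -1.3  6.9] [0.02 0.48 0.52] 0.02351111655404627
0 [203.6 333.8 210.9 333.3 221.5 332.1]
0.05 [203.6 334.2 211.  334.1 221.6 332.9]
0.1 [203.7 334.5 211.  335.  221.6 333.7]
0.2 [203.6 335.1 211.  336.6 221.6 335.4]
```

View pics/s8a.png

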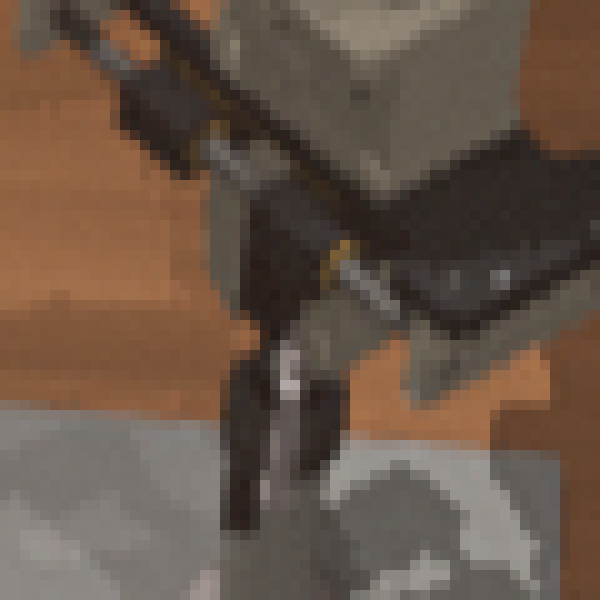

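apply_moves(plan=[{"tx": 0,"ty": 0,"tz": 0,"yaw": -0.005,"grip": -1},{"tx": 0,"ty": 0,"tz": 0,"yaw": -0.005,"grip": -1},{"tx": 0,"ty": 0,"tz": 0,"yaw": -0.005,"grip": -1},{"tx": 0,"ty": 0,"tz": 0,"yaw": -0.005,"grip": -1}])

```text
time: 17.55
tool_pos: [0.5843, 0.2407, 0.1445]
tool_rot: [3.14, -0.001, -0.794]
contact_force: [-2.8, -1.9, 6.9]
opening: 0.0236
```

```bash
python3 look.py 9;  python3 - <<'E'
from h import *
for n in("s6","s7","s8","s9"):
    g=cv2.cvtColor(cv2.imread(f"pics/{n}.png"),cv2.COLOR_BGR2GRAY).astype(int); print(n)
    for r in range(203,213): print(r,g[r,328:338])
p,d=robot.read_camera("top"); cv2.imwrite("pics/t9.png",p[:,:,::-1])
P=cloud("top",d)
cv2.imwrite("pics/t9a.png",cv2.resize(p[140:300,120:420][:,:,::-1],None,fx=2.6,fy=2.6,interpolation=cv2.INTER_CUBIC))
E
```

```text
17.55 [0.5843 0.2407 0.1445] [ 3.14e+00 -1.00e-03 -7.94e-01] [-2.8 -1.9  6.9] [-0.01  0.44  0.49] 0.023608438297584133
s6
203 [91 90 43 35 36 39 37 34 35 35]
204 [90 91 44 31 39 35 38 38 35 47]
205 [89 82 38 35 36 35 35 33 35 53]
206 [89 76 50 42 38 37 36 35 38 55]
207 [85 71 44 49 72 62 55 52 55 63]
208 [62 53 40 52 78 82 80 77 66 69]
209 [49 48 37 43 66 85 87 73 52 72]
210 [45 51 37 35 41 58 58 47 40 71]
211 [48 51 45 36 37 38 33 34 42 69]
212 [45 45 50 39 36 40 37 40 51 72]
s7
203 [58 39 46 37 36 40 33 38 51 84]
204 [64 64 62 43 33 33 44 75 76 85]
205 [ 98 102  86  43  35  35  46  82  83  83]
206 [101 107  80  39  39  38  48  85  78  84]
207 [ 91  76  57  49  68  61  59 116  89  80]
208 [ 67  47  38  50  79  79  73 137 139  83]
209 [ 49  43  39  44  68  80  75 128 158  81]
210 [ 49  47  39  35  41  53  68 120 175  84]
211 [ 48  49  41  37  36  36  66  95 135  79]
212 [46 49 48 40 36 47 84 88 91 69]
s8
203 [77 64 40 34 35 36 39 70 82 83]
204 [ 95 100  67  39  33  42  69  82  86  82]
205 [107 111 100  43  30  54  77  82  94  93]
206 [102 107  90  44  47 101  89  77  87 100]
207 [ 87  75  55  43  75 133 136  85  82  98]
208 [ 66  48  40  47  83 137 114  76  80  89]
209 [ 51  43  34  39  70 142  99  65  71  68]
210 [ 47  45  36  31  65 169 164  70  44  46]
211 [ 50  47  41  32  50 132 136  53  32  39]
212 [47 46 48 38 49 87 89 44 35 44]
s9
203 [78 64 38 35 36 32 41 69 83 82]
204 [94 99 65 35 33 40 72 83 84 81]
205 [105 113 101  43  32  53  77  81  84  92]
206 [100 106  91  39  49 100  87  75  82  98]
207 [ 86  76  58  44  76 134 139  83  81  98]
208 [ 70  45  39  48  82 140 157  89  79  87]
209 [ 55  44  38  37  70 141 129  72  68  68]
210 [ 50  46  40  30  67 167 164  71  45  46]
211 [ 46  47  39  32  50 131 135  53  31  40]
212 [47 51 45 37 48 87 89 42 35 45]
```

View pics/t9a.png

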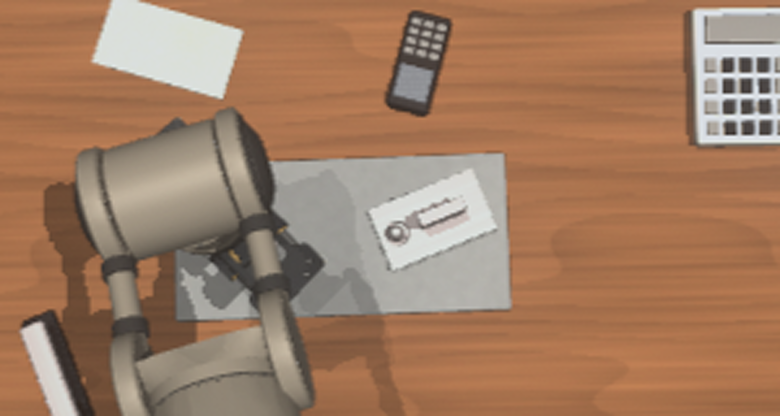

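View pics/s9.png

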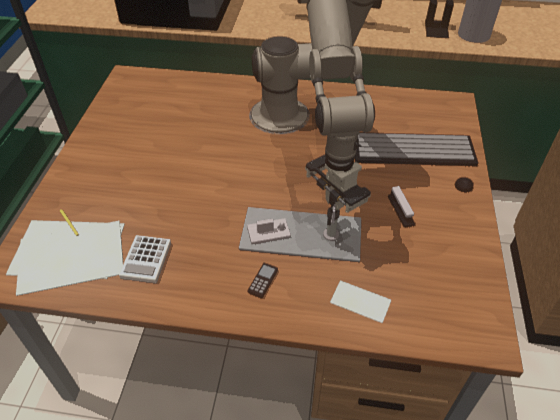

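apply_moves(plan=[{"tx": 0,"ty": 0,"tz": 0,"yaw": 0.015,"grip": -1},{"tx": 0,"ty": 0,"tz": 0,"yaw": 0.015,"grip": -1},{"tx": 0,"ty": 0,"tz": 0,"yaw": 0.015,"grip": -1}])

```text
time: 18.02
tool_pos: [0.5842, 0.2408, 0.1445]
tool_rot: [3.14, -0.001, -0.809]
contact_force: [-2.3, -1.4, 6.0]
opening: 0.0234
```

```bash
python3 look.py 10;  python3 - <<'E'
from h import *
g=cv2.cvtColor(cv2.imread("pics/s10.png"),cv2.COLOR_BGR2GRAY).astype(int)
for r in range(205,212): print(r,g[r,328:338])
E
```

```text
18.025 [0.5842 0.2408 0.1445] [ 3.14e+00 -1.00e-03 -8.09e-01] [-2.3 -1.4  6. ] [0.04 0.43 0.56] 0.023390960634633997
205 [107 112 101  43  31  55  77  82  98  83]
206 [102 107  93  45  48 100  89  77  88  93]
207 [ 86  74  59  45  77 135 135  83  81  98]
208 [ 67  46  38  45  81 138 114  80  82  90]
209 [ 54  42  38  38  70 141  98  68  71  66]
210 [ 48  46  37  27  71 181 164  69  43  44]
211 [ 47  46  43  33  53 142 137  54  32  37]
```

Run:
```python
from cell import robot
print(robot.hand_in()); s=robot.observe(); print(s["time"],s["tool_pos"],s["opening"])
```

```text
the job is handed in; nothing more can be done
None
the job is handed in; nothing more can be done
```

I seated the ballast plate, pressed the leg down to its mark, shut the lever, and handed the job in at about 18 s with the head still gripped. The hand-in gives no verdict.

- **Ballast:** The plate is on the peg and released. The top and scene pictures show it flat on the foot plate with the peg through its hole.
- **Leg:** I pressed it down to TCP z = 0.1445 m before turning. The camera fits put the mark level with the rim at 0.1444 and 0.1449 m, so I trust it to about 1–2 mm. One check leaned the other way: pixel brightness at the rim hinted the mark might be 1–1.5 mm too low. The spring force read 5–7 N, against the roughly 7 N stated.
- **Lever:** It was swept shut with the leg held at that height. The tab tip's image position (column about 333.5) matches the model for fully shut (333.3). A further 0.015 rad of turn moved nothing in the picture. The torque stayed near 0.5 N m, above the lever's own 0.1 N m, so it is resting on its stop.
- **Bystanders:** The calculator, handset and stapler were never touched, and they look unmoved in the last pictures.

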